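Press the alignment mirror to its tilt marks

TASK

Take the spring-backed alignment mirror on the copy board through its two test tilts: with shut fingertips press down the rubber-padded corner whose red pointer runs beside the green mark until the pointer stands level with the green band, keep it there for a good second, and let it spring all the way back up; then do the same with the other padded corner and the orange mark. Press one corner at a time, do not run a pointer well past its band, and do not touch the mirror glass. Nothing is to be picked up: leave the loupe, the film can and the film box where they stand.

Things in the scene. Friction and masses are not known exactly. Their poses are not given: they have to be found in the camera images.
- mount: fixed mirror mount, dark steel base plate 190 x 190 x 12 mm screwed to the work surface; origin at the centre of its underside, z up; in its frame the ball pivot of the tilt plate is at (65, 65), padded corner a at (-65, 65), padded corner b at (65, -65), two white square scale posts 16 mm wide, 94 mm high, at (-65, 127) beside corner a and (127, -65) beside corner b. On it floats a 160 x 160 x 8 mm aluminium tilt plate, its top 66 mm above the work surface at rest
- pad_a (a point): centre of the top of the round black rubber pad (26 mm wide, 10 mm high, slightly domed) on corner a of the tilt plate; 76 mm above the work surface at rest. Pressed straight down it tilts joint tilt_a only; it yields from about 3 N and takes about 8 N at 16 mm, 11 N at 26 mm down
- pad_b (a point): the same on corner b, tilting joint tilt_b only
- pointer_a (a point): tip of the red pointer (a 6 mm thick needle) of corner a, 69 mm above the work surface at rest, 45 mm to the side of pad_a and carried with it: it sinks as far as pad_a does
- pointer_b (a point): tip of the red pointer of corner b, 45 mm to the side of pad_b, sinking as far as pad_b does
- mark_green: green square band, 24 mm wide and 10 mm tall, around one of the two scale posts (which post varies), 14 to 26 mm lower than the resting pointer; origin at its centre, half-way up, 17 mm beyond the tip of its pointer; z up
- mark_orange: orange band of the same size around the other scale post, its height independent of the green one; origin at its centre; z up
- tilt_a (a joint): tilt of corner a, rad: 0 at rest (up, against its stop), grows as the corner is pressed down, about 0.0077 rad per mm, end stop at 0.30; a spring returns it to 0 when released
- tilt_b (a joint): the same for corner b
- mirror: round mirror 84 mm across on the middle of the tilt plate, its face 12 mm above the plate's underside; origin at the centre of its underside; not to be touched. Its rim is 50 mm from the centre of each pad
- loupe_mid (a point): centre of a loose silver standing loupe, 42 mm wide, 46 mm high, beside the mount; leave alone
- film_can_mid (a point): centre of a loose yellow film can with a silver top, 34 mm wide, 50 mm high, beside the mount; leave alone
- film_box_mid (a point): centre of a loose cardboard film box, 100 x 100 x 28 mm, beside the mount; leave alone

How it is judged:
On the way, in this order (a step that is already met when the one before it is completed fails the run):
1. the pointer beside the green mark stands level with the green band (within 5 mm of its centre) for 0.8 s, the other corner left up (((horizontal distance between pointer_a and mark_green below 0.035 m and z of pointer_a in the frame of mark_green between -0.005 and 0.005 m and value of joint tilt_b below 0.03 rad) or (horizontal distance between pointer_b and mark_green below 0.035 m and z of pointer_b in the frame of mark_green between -0.005 and 0.005 m and value of joint tilt_a below 0.03 rad))), for 0.8 s.
2. that corner is let back up, both corners at rest (value of joint each of tilt_a, tilt_b below 0.02 rad), for 0.2 s.
3. the pointer beside the orange mark stands level with the orange band (within 5 mm) for 0.8 s, the other corner left up (((horizontal distance between pointer_a and mark_orange below 0.035 m and z of pointer_a in the frame of mark_orange between -0.005 and 0.005 m and value of joint tilt_b below 0.03 rad) or (horizontal distance between pointer_b and mark_orange below 0.035 m and z of pointer_b in the frame of mark_orange between -0.005 and 0.005 m and value of joint tilt_a below 0.03 rad))), for 0.8 s.
At the end, for the whole second after the job is handed in: Both corners have sprung back up (each tilt below 0.02 rad) and are at rest; the loupe, film can and film box are within 15 mm of where they stood (all of step 2 and velocity of joint each of tilt_a, tilt_b below 0.05 rad/s and distance of each of loupe_mid, film_can_mid, film_box_mid from where it was at the start of the episode below 0.015 m); the robot touches nothing.
It fails at once if a pointer is pushed more than 10.5 mm below the centre of its band (5.5 mm below its lower edge) ((horizontal distance between pointer_a and mark_green below 0.035 m and z of pointer_a in the frame of mark_green between -1 and -0.0105 m) or (horizontal distance between pointer_a and mark_orange below 0.035 m and z of pointer_a in the frame of mark_orange between -1 and -0.0105 m) or (horizontal distance between pointer_b and mark_green below 0.035 m and z of pointer_b in the frame of mark_green between -1 and -0.0105 m) or (horizontal distance between pointer_b and mark_orange below 0.035 m and z of pointer_b in the frame of mark_orange between -1 and -0.0105 m)).
It fails at once if the mirror glass is touched (contact force between any of the fingers, the arm and mirror above 0.3 N).
It fails at once if the loupe, film can or film box is moved more than 15 mm or lifted (distance of any of loupe_mid, film_can_mid, film_box_mid from where it was at the start of the episode above 0.015 m).
It also fails if it takes over 48 s, if anything falls off the work surface, if the arm or the gripper's body presses on something with over 40 N, if the wrist force passes 120 N, or if a joint passes its speed limit or range.

ROBOT

A 6-joint arm with a two-finger parallel gripper is mounted at the origin on the work surface. World frame = base frame: x ahead of the robot, y to its left, z up, the work surface at z = 0. Lengths are in m, angles in rad, forces in N, time in s.
With the tool pointing down it reaches from about 0.375 to 0.975 m from the base axis. Payload 3.8 kg.
Tool frame: the origin (TCP) lies midway between the tips of the shut fingers; the grasp point (between the pads) lies 19 mm behind it; x points along the fingers, y is the direction in which the jaws open and shut, and the axes are right-handed (so a half turn about x gives the same grasp; the last joint's range is limited). The gripper opens to 88 mm and grips with 3 to 60 N. Pads are 18 mm wide; open, the fingers measure 123 mm over their backs; the gripper's body (75 mm by 187 mm) begins 45 mm behind the grasp point.
Start: joints at [1.216, 0.264, 1.604, -0, 1.274, -0.037], TCP at [0.211, 0.641, 0.239] pointing down, gripper open.
Joint ranges: [-2.63, 2.63], [-0.94, 2.18], [0.31, 2.57], [-1.31, 4.45], [0, 2.66], [-2.55, 2.55]. Speed limits (rad/s): [2.57, 2.57, 3.14, 3.14, 3.14, 3.14].

INTERFACE

Orientations are given as a rotation vector (axis times angle).
In Python, from cell import manip, inverse_kinematics, cams, order gives the robot as it stands. Calls block until the motion is done:
- manip.move_pose(position, orientation): joint-space move of the TCP to a pose.
- manip.move_linear(position, rate=0.15, rot=None): straight line of the TCP; rot=None keeps the orientation; rate is the mean speed in m/s.
- manip.set_joints(angles): joint-space move.
- manip.set_gripper(opening, force=None): finger opening in m; force is the grip in N (None keeps the last); returns when the fingers have stopped.
- manip.dwell(seconds).
- inverse_kinematics(position, orientation): joint angles nearest the present ones, or None.
- manip.state(): the state.
- cams.capture(name): name is "scene" or "top"; returns a dict with "image" (384x512x3 uint8, blue, green, red), "z_map" (384x512 float32, m along the optical axis (not along the pixel's ray), 0 where there is no reading), "intrinsics" (3x3 intrinsics, pixels), "k1" (the pictures are not rectified: a ray, as slopes to the right and down, at radius r is drawn at 1 + k1 r^2 times it, then the intrinsics apply), "position" and "orientation" of the camera in the world. Camera axes: x right, y down, z forward; pixel columns grow to the right and rows downward; lengths in m; the calibration is good to about 2 mm. A picture is of the moment at which its call begins.
A pose or a line that the arm cannot do raises manip.IKError and nothing moves.
- order.close_job(): hands the job in, once; it reports no verdict.
The state is a dict: "clock": time; "joint_pos": joint angles; "joint_velocities": joint speeds; "tau": joint torques, N m; "tool_pos": TCP position; "tcp_rot": TCP orientation; "contact_force": force on the tool from outside, world axes, zero at the start; "moment": the same for the moment, N m; "gripper_width": finger opening in m.
Only numpy, scipy, OpenCV 4.12 (cv2) and the standard library are available. Lean on these libraries where they do the work, as an engineer would, in place of code of your own. Each camera call takes 0.05 s, during which the arm holds its last target. There are 200 camera calls.

## Working session

There is one attempt and no reset: what is moved stays moved. The work goes in short steps, each a Python script; the robot and the scene stay as the last script left them, time stands still between calls to the robot, and variables do not carry over. Pictures are saved under pics/ and viewed, about 8 in all and at most 12, crops included, and the job is handed in when it is done.

```bash
ls; mkdir -p pics; python3 - <<'E'
from cell import manip,cams
import cv2,numpy as np
for n in("scene","top"):
    c=cams.capture(n); cv2.imwrite(f"pics/{n}0.png",c["image"]); np.savez(f"{n}0.npz",**c)
    print(n,c["intrinsics"].tolist(),c["k1"],c["position"],c["orientation"])
print(manip.state())
E
```

```text
pics
scene [[401.5609932965581, 0.0, 260.1684627084499], [0.0, 401.5609932965581, 192.29590107596223], [0.0, 0.0, 1.0]] -0.02391436657073867 [1.05378843 0.07176696 0.56141437] [-1.67393489 -1.84883974  0.75878567]
top [[362.0941032494252, 0.0, 255.42517589879265], [0.0, 362.0941032494252, 189.6832705035354], [0.0, 0.0, 1.0]] -0.05830735204481834 [0.52882565 0.0242128  0.79557477] [-2.16378209e+00  2.22018160e+00 -4.10251133e-04]
{'clock': 0.1, 'joint_pos': array([ 1.21608231e+00,  2.64676942e-01,  1.60520865e+00,  1.73030143e-05,
        1.27371178e+00, -3.68779206e-02]), 'joint_velocities': array([-0.00036024, -0.00135746, -0.00215557,  0.00099298, -0.00176583,
        0.00164192]), 'tau': array([-1.39722482e-05, -5.03613818e+01, -3.58074832e+01,  7.30511080e-02,
        2.32303783e-02, -6.14963687e-05]), 'tool_pos': array([0.21070768, 0.64060371, 0.23752865]), 'tcp_rot': array([ 0.24790843,  1.55677131, -0.25100305]), 'contact_force': array([ 0.56918049, -0.64558681, -0.89548387]), 'moment': array([-0.00659932,  0.01140132, -0.02823308]), 'gripper_width': 0.0879414139751579}
```

View pics/scene0.png

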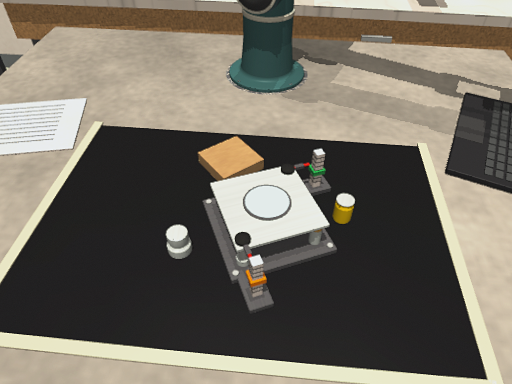

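View pics/top0.png

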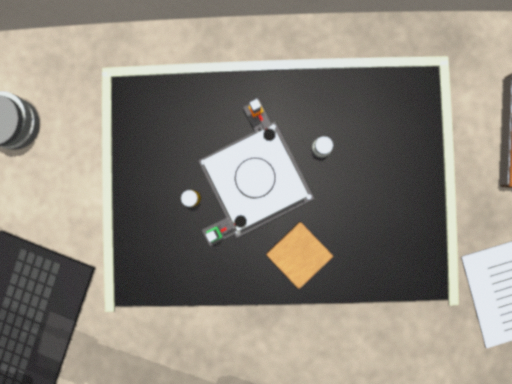

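The scene view shows the green-banded post at (317,170) with its pad at (288,169), and the orange-banded post at (256,278) with its pad at (243,239). In the top view the pads are at (240,221) for green and (269,134) for orange. The loupe, film can and film box stand clear of both.

```bash
cat > h.py <<'E'
import cv2,numpy as np
from scipy.spatial.transform import Rotation as R
def rays(c,px):
    K=c["intrinsics"]; s=(np.atleast_2d(px).astype(float)-[K[0,2],K[1,2]])/[K[0,0],K[1,1]]
    u=s.copy()
    for _ in range(8): u=s/(1+float(c["k1"])*(u**2).sum(1,keepdims=True))
    return R.from_rotvec(c["orientation"]).apply(np.c_[u,np.ones(len(u))])
def onz(c,px,z):
    d=rays(c,px); return c["position"]+d*((z-c["position"][2])/d[:,2])[:,None]
def bydepth(c,px):
    px=np.atleast_2d(px); d=rays(c,px); return c["position"]+d*c["z_map"][px[:,1],px[:,0]][:,None]
def mask(c,col):
    h=cv2.cvtColor(c["image"],cv2.COLOR_BGR2HSV)
    lo,hi={"green":((45,90,50),(85,255,255)),"orange":((9,200,120),(20,255,255)),"red":((0,170,60),(5,255,255)),"white":((0,0,165),(180,60,255))}[col]
    return cv2.inRange(h,lo,hi)
def blobs(m,amin=6):
    n,l,s,ce=cv2.connectedComponentsWithStats(m)
    return [(s[i].tolist(),ce[i].round(1).tolist()) for i in range(1,n) if s[i,4]>=amin]
E
python3 - <<'E'
from h import *
for n in("scene","top"):
    c=dict(np.load(n+"0.npz"))
    for col in("green","orange","red"): print(n,col,blobs(mask(c,col)))
    w=mask(c,"white"); b=np.zeros_like(w)
    x0,y0,x1,y1={"scene":(195,155,345,315),"top":(190,90,325,260)}[n]
    b[y0:y1,x0:x1]=w[y0:y1,x0:x1]
    k=max(cv2.findContours(b,0,1)[0],key=cv2.contourArea)
    k=k[:,0]
    P=onz(c,k,.066)[:,:2].astype(np.float32)
    r=cv2.minAreaRect(P); print(n,"plate",r); 
    m=cv2.moments(k); 
    cr=c["image"][y0:y1,x0:x1]; cv2.imwrite(f"pics/{n}_crop.png",cv2.resize(cr,None,fx=4,fy=4,interpolation=cv2.INTER_CUBIC)[:600])
    # plate height check
    q=bydepth(c,np.array([[255,177],[255,160]] if n=="top" else [[267,202],[240,190]])); print(q.round(4))
E
```

```text
scene green [([253, 53, 3, 9, 11], [253.4, 57.0]), ([249, 70, 4, 7, 14], [251.1, 72.9]), ([232, 72, 7, 4, 9], [235.1, 73.8]), ([308, 164, 18, 12, 106], [316.2, 170.8])]
scene orange [([246, 270, 21, 17, 123], [255.3, 279.4])]
scene red [([304, 162, 6, 5, 19], [306.3, 163.8]), ([248, 254, 4, 3, 11], [249.4, 254.9])]
scene plate ((0.5776448845863342, 0.04515243321657181), (0.15979403257369995, 0.1587427854537964), 25.238971710205078)
[[ 0.5789  0.0457  0.0688]
 [ 0.5518 -0.0043  0.0657]]
top green [([207, 227, 15, 12, 64], [216.1, 231.7])]
top orange [([252, 111, 10, 5, 22], [256.2, 113.4])]
top red [([259, 115, 3, 5, 11], [260.0, 117.0]), ([221, 228, 5, 3, 8], [223.0, 229.2])]
top plate ((0.5723162293434143, 0.04452943056821823), (0.17371273040771484, 0.16381236910820007), 26.971826553344727)
[[0.5759 0.0452 0.0711]
 [0.6103 0.0444 0.0695]]
```

View pics/scene_crop.png

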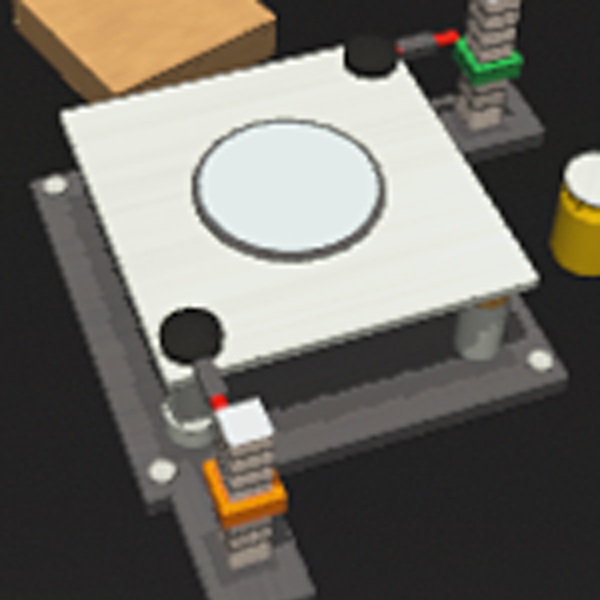

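View pics/top_crop.png

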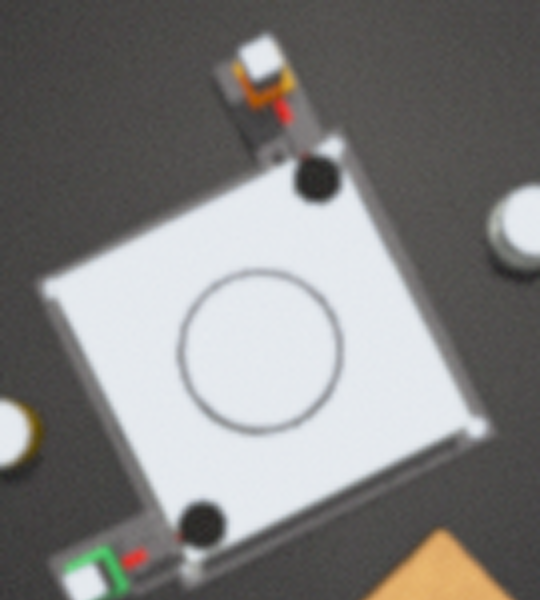

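Both crops show the pads clearly. In full-image pixels, scene is (287.9,168.4) for green and (242.4,237.5) for orange. Top is (240.4,220.9) for green and (268.9,134.1) for orange. Next I'll compute positions and band heights.

```bash
python3 - <<'E'
from h import *
S,T=[dict(np.load(n+"0.npz")) for n in("scene","top")]
f=lambda p,o:(np.array(p)+.5)/4-.5+o
o1,o2=np.array([195,155]),np.array([190,90])
pads={}
for n,ps,pt in(("green",(371,53),(203,525)),("orange",(191,331),(317,178))):
    a=onz(S,f(ps,o1),.076)[0];b=onz(T,f(pt,o2),.076)[0]; pads[n]=a; print(n,"pad scene",a.round(4),"top",b.round(4))
print("dist",np.linalg.norm(pads["green"]-pads["orange"]),"mid",(pads["green"]+pads["orange"])/2)
ctr=np.array([.5776,.0452]); 
th=np.deg2rad(25.24)
ax=[np.array([np.cos(th),np.sin(th)]),np.array([-np.sin(th),np.cos(th)])]
for sx in(1,-1):
  for sy in(1,-1): print("corner",(ctr+.065*sx*ax[0]+.065*sy*ax[1]).round(4))
for col in("green","orange"):
    m=mask(S,col); 
    n,l,s,_=cv2.connectedComponentsWithStats(m); i=1+np.argmax(s[1:,4])
    px=np.argwhere(l==i)[:,::-1]; P=bydepth(S,px); P=P[np.abs(P[:,2]-np.median(P[:,2]))<.03]
    print(col,len(P),"xy med",np.median(P,0).round(4),"z pct",np.percentile(P[:,2],[2,10,25,50,75,90,98]).round(4))
for nm,crop,z in(("green post top scene",None,0),("orange post top",(246,421),.094)):
    if crop: print(nm,onz(S,f(crop,o1),z).round(4),bydepth(S,f(crop,o1).round().astype(int)).round(4))
print("green post top by top",onz(T,f((83,581),o2),.094).round(4), "orange",onz(T,f((262,60),o2),.094).round(4))
r=blobs(mask(S,"red"),5)
for x in r: print("red",onz(S,x[1],.069).round(4), bydepth(S,np.round(x[1]).astype(int)).round(4))
E
```

```text
green pad scene [0.4952 0.0762 0.076 ] top [0.4891 0.0764 0.076 ]
orange pad scene [0.6656 0.0144 0.076 ] top [0.6607 0.0152 0.076 ]
dist 0.18122951711371302 mid [0.58037466 0.04532466 0.076     ]
corner [0.6087 0.1317]
corner [0.6641 0.0141]
corner [0.4911 0.0763]
corner [ 0.5465 -0.0413]
green 98 xy med [0.4715 0.1313 0.0523] z pct [0.0462 0.0475 0.0497 0.0523 0.055  0.0555 0.0562]
orange 121 xy med [0.7269 0.0406 0.0569] z pct [0.0504 0.0521 0.0545 0.0569 0.0577 0.0586 0.0592]
orange post top [[0.7183 0.041  0.094 ]] [[0.7181 0.0408 0.0933]]
green post top by top [[0.4643 0.1341 0.094 ]] orange [[0.7164 0.0407 0.094 ]]
red [[0.4716 0.1113 0.069 ]] [[0.4748 0.1106 0.0712]]
red [[0.6924 0.0283 0.069 ]] [[0.6945 0.028  0.0716]]
```

Positions agree: the pads are about 184 mm apart, and the plate and mirror heights match the given values. The band centres come out at z≈0.051 for green and z≈0.0547 for orange. Now I'll approach the green corner and press it, using the contact force as a check.

```bash
cat >> h.py <<'E'
AX=[np.array([np.cos(.4405),np.sin(.4405),0]),np.array([-np.sin(.4405),np.cos(.4405),0])]
PAD={"green":(np.array([.4915,.0763]),AX[1]),"orange":(np.array([.6640,.0143]),AX[0])}
def rots(y):  # tool x down, tool y along +-y
    x=np.array([0,0,-1.]); return [R.from_matrix(np.c_[x,s*y,np.cross(x,s*y)]).as_rotvec() for s in(1,-1)]
def fz(manip): return manip.state()["contact_force"][2]
def look(cams,col,name,tag):
    c=cams.capture("scene"); cv2.imwrite(f"pics/{name}.png",cv2.resize(c["image"][130:330,190:350],None,fx=3.0,fy=3.0,interpolation=cv2.INTER_CUBIC))
    for b,ce in blobs(mask(c,"red"),4):
        px=np.round(ce).astype(int); 
        if 190<px[0]<350 and 130<px[1]<330: print(tag,"red",b,ce,bydepth(c,px).round(4))
    np.savez(name+".npz",**c)
E
cat > go.py <<'E'
import sys
from h import *
from cell import manip,cams,inverse_kinematics
col,zt=sys.argv[1],float(sys.argv[2])
p,y=PAD[col]; q0=manip.state()["joint_pos"]
best=min((r for r in rots(y) if inverse_kinematics([*p,.16],r) is not None),key=lambda r:abs(inverse_kinematics([*p,.16],r)-q0)[5])
if manip.state()["gripper_width"]>.005: manip.set_gripper(0,10)
manip.move_pose([*p,.16],best)
manip.move_linear([*p,.084],rate=.1); manip.dwell(.2); f0=fz(manip)
print("above",manip.state()["tool_pos"].round(4),manip.state()["gripper_width"],f0)
for z in(.079,.077,.075,.073,.070,zt+.006,zt+.003,zt):
    manip.move_linear([*p,z],rate=.03); manip.dwell(.12); s=manip.state(); print(z,s["tool_pos"].round(4),round(s["contact_force"][2]-f0,2))
look(cams,col,col+"_press",col); print(manip.state()["clock"])
E
python3 go.py green .060
```

```text
above [0.4922 0.0764 0.0848] 0.00031970867072830876 0.30139392459761527
0.079 [0.4914 0.0763 0.0789] -0.19
0.077 [0.4915 0.0763 0.077 ] -0.35
0.075 [0.4918 0.0764 0.0752] 0.03
0.073 [0.4917 0.0763 0.0732] 2.5
0.07 [0.4916 0.0763 0.0701] 3.89
0.066 [0.4914 0.0762 0.0661] 5.69
0.063 [0.4913 0.0762 0.0632] 5.82
0.06 [0.4913 0.0762 0.0603] 7.11
green red [303, 168, 6, 4, 16] [305.6, 169.4] [[0.4738 0.1118 0.0579]]
green red [247, 252, 6, 5, 18] [249.4, 253.8] [[0.6945 0.028  0.0741]]
7.8583
```

View pics/green_press.png

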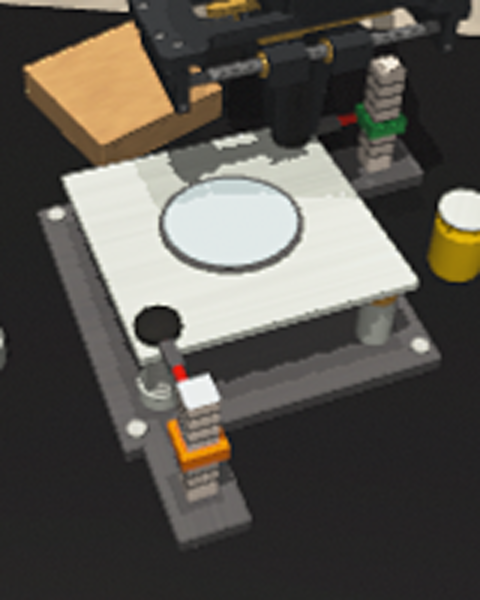

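Pressing down on the green corner has sunk the pointer 13 mm. The picture shows the red tip at about crop (350,119), just above mid-band at (380,120). The depth reading agrees, with about 4.5 mm to go.

```bash
python3 - <<'E'
from h import *
from cell import manip,cams
p,_=PAD["green"]
manip.move_linear([*p,.0563],rate=.02); manip.dwell(.3)
s=manip.state(); print(s["tool_pos"].round(4),s["contact_force"][2])
look(cams,"green","green2","green")
c=dict(np.load("green2.npz")); m=mask(c,"green"); m[:140]=0; px=np.argwhere(m)[:,::-1]; P=bydepth(c,px); print(len(P),np.percentile(P[:,2],[2,10,50,90,98]).round(4))
m=mask(c,"red"); m[200:]=0;m[:140]=0; P=bydepth(c,np.argwhere(m)[:,::-1]);print(P[:,2].round(4))
c=dict(np.load("scene0.npz"));m=mask(c,"red"); m[200:]=0;m[:140]=0; P=bydepth(c,np.argwhere(m)[:,::-1]);print(P[:,2].round(4))
import cv2
cv2.imwrite("pics/green2z.png",cv2.resize(dict(np.load("green2.npz"))["image"][145:195,280:345],None,fx=9,fy=9,interpolation=cv2.INTER_CUBIC))
E
```

```text
[0.4913 0.0762 0.0567] 8.441951392248896
green red [303, 169, 6, 4, 16] [305.5, 170.7] [[0.474  0.1122 0.0531]]
green red [247, 251, 6, 6, 21] [249.3, 253.2] [[0.6945 0.028  0.0765]]
98 [0.0003 0.0463 0.0529 0.0557 0.0561]
[0.0538 0.0558 0.0558 0.0538 0.0548 0.0557 0.0556 0.0541 0.0533 0.0546
 0.0531 0.0541 0.0532 0.0532 0.0529 0.0522]
[ 0.0011 -0.0006  0.0005  0.0014  0.0017  0.0714  0.0717  0.0723  0.071
  0.0708  0.0712  0.0703  0.072   0.0702  0.0692  0.071   0.0694  0.07
  0.0683]
```

View pics/green2z.png

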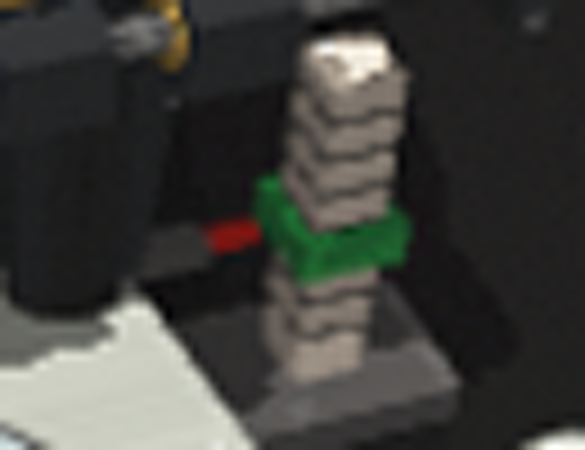

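The needle is level with the green band: red is at zoom (235,235) and the band's left corner runs from 180 to 270. By depth the pointer is at 0.052 and the band centre at 0.051. I'll hold, release and check, then press orange.

```bash
python3 - <<'E'
from h import *
from cell import manip,cams
p,_=PAD["green"]
manip.move_linear([*p,.0559],rate=.02); manip.dwell(1.3)
manip.move_linear([*p,.16],rate=.06); manip.dwell(.6)
look(cams,"","released","rel"); print(manip.state()["clock"])
E
python3 go.py orange .0605
python3 - <<'E'
from h import *
c=dict(np.load("orange_press.npz"))
for col in("orange","red"):
  m=mask(c,col); m[:225]=0; m[:,:230]=0; m[:,280:]=0;P=bydepth(c,np.argwhere(m)[:,::-1]); print(col,len(P),np.percentile(P[:,2],[2,10,50,90,98]).round(4))
cv2.imwrite("pics/orange_z.png",cv2.resize(c["image"][225:295,220:290],None,fx=8,fy=8,interpolation=cv2.INTER_CUBIC))
E
```

```text
rel red [304, 163, 6, 4, 18] [306.4, 164.2] [[0.4752 0.1105 0.0715]]
rel red [248, 254, 4, 3, 11] [249.4, 254.9] [[0.6946 0.028  0.0717]]
12.625
above [0.6648 0.0143 0.0851] 0.0004524266802967074 0.7816567598313162
0.079 [0.6639 0.0143 0.0789] -0.63
0.077 [0.664  0.0143 0.0769] -0.26
0.075 [0.6643 0.0143 0.0753] -0.58
0.073 [0.6645 0.0141 0.0735] 2.1
0.07 [0.6645 0.014  0.0703] 3.15
0.0665 [0.6645 0.0141 0.067 ] 4.75
0.0635 [0.6647 0.014  0.0642] 4.99
0.0605 [0.6648 0.014  0.0614] 5.67
orange red [303, 161, 7, 5, 21] [305.8, 162.7] [[0.4749 0.1103 0.0737]]
18.2917
orange 106 [0.0504 0.0524 0.0567 0.0587 0.0596]Traceback (most recent call last):
  File "<stdin>", line 4, in <module>
    return _quantile_unchecked(
        a, q, axis, out, overwrite_input, method, keepdims, weights)
    return _ureduce(a,
                    func=_quantile_ureduce_func,
    ...<5 lines>...
                    overwrite_input=overwrite_input,
                    method=method)
    r = func(a, **kwargs)
    result = _quantile(arr,
                       quantiles=q,
    ...<2 lines>...
                       out=out,
                       weights=wgt)
    slices_having_nans = np.isnan(arr[-1, ...])
                                  ~~~^^^^^^^^^
IndexError: index -1 is out of bounds for axis 0 with size 0
```

The orange pointer is hidden behind its post in the scene view now, so I'll go down by the calibration from green (TCP about 0.0594) and check with the top camera's depth.

```bash
python3 - <<'E'
from h import *
from cell import manip,cams
p,_=PAD["orange"]
manip.move_linear([*p,.0587],rate=.02); manip.dwell(.25)
s=manip.state(); print(s["tool_pos"].round(4),s["contact_force"][2]-.78)
c=cams.capture("scene"); t=cams.capture("top"); t0=dict(np.load("top0.npz")); c0=dict(np.load("scene0.npz"))
for k,cc,bx in(("top0",t0,(245,285,100,130)),("top",t,(245,285,100,130)),("sc0 greenptr",c0,(298,315,155,180)),("sc",c,(298,315,155,180))):
    m=mask(cc,"red"); z=np.zeros_like(m); a,b,e,f=bx; z[e:f,a:b]=m[e:f,a:b]
    P=bydepth(cc,np.argwhere(z)[:,::-1]) if z.any() else np.zeros((1,3)); P=P[P[:,2]>.03]; print(k,len(P),P[:,2].round(4))
m=mask(t0,"orange");m[130:]=0;P=bydepth(t0,np.argwhere(m)[:,::-1]);print("band top view",np.sort(P[:,2]).round(4))
A=cv2.resize(c["image"][225:295,220:290],(400,400),interpolation=cv2.INTER_CUBIC);B=cv2.resize(t["image"][90:150,235:295],(400,400),interpolation=cv2.INTER_CUBIC)
cv2.imwrite("pics/orange_z.png",np.hstack([A,B])); print(manip.state()["clock"])
E
```

```text
[0.6649 0.014  0.0598] 6.501325649369264
top0 11 [0.0713 0.0731 0.0733 0.0716 0.0696 0.0727 0.0721 0.073  0.0739 0.072
 0.0721]
top 0 []
sc0 greenptr 14 [0.0714 0.0717 0.0723 0.071  0.0708 0.0712 0.0703 0.072  0.0702 0.0692
 0.071  0.0694 0.07   0.0683]
sc 16 [0.0764 0.0757 0.0746 0.0768 0.0755 0.0748 0.0753 0.0747 0.0752 0.0728
 0.0746 0.074  0.0741 0.073  0.0727 0.0705]
band top view [0.031  0.0511 0.0529 0.0554 0.0558 0.0566 0.057  0.0571 0.0572 0.0574
 0.0575 0.0577 0.0578 0.0578 0.0579 0.0581 0.0582 0.0585 0.0587 0.0595
 0.0596 0.0603]
18.8917
```

View pics/orange_z.png

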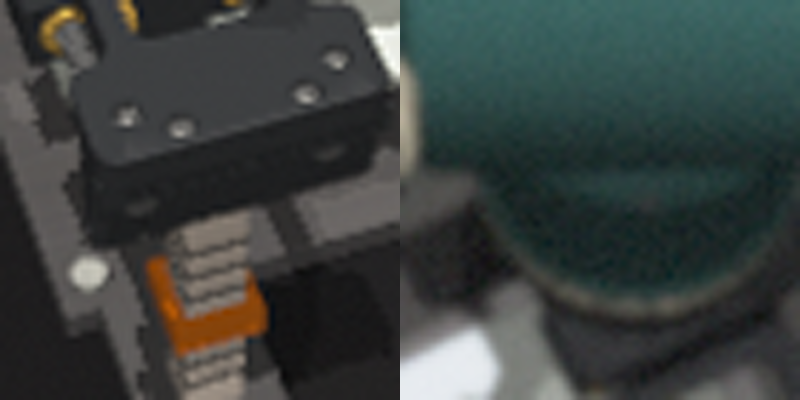

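The gripper body hides the orange pointer in both views: the left half shows only the band at (210,310), and the right half only the arm. Indirect readings put the sink at about 13 mm: TCP height 13.8, force about 11, and the rise of the other pointer (×130/45) about 12. The band needs 14–15 mm. I'll hold about 1 mm lower, then about 2 mm lower again. Both stay well inside ±5 mm, and together they cover the uncertainty.

```bash
python3 - <<'E'
from h import *
from cell import manip,cams
p,_=PAD["orange"]; c0=dict(np.load("scene0.npz"))
def ptr(c):
    m=mask(c,"red"); z=np.zeros_like(m); z[155:180,298:315]=m[155:180,298:315]
    P=bydepth(c,np.argwhere(z)[:,::-1]); return np.median(P[P[:,2]>.03,2])
for z in(.0575,.0556):
    manip.move_linear([*p,z],rate=.02); manip.dwell(.4); r=np.mean([ptr(cams.capture("scene")) for _ in range(3)]); manip.dwell(.9)
    s=manip.state(); print(s["tool_pos"].round(4),s["contact_force"][2]-.78,"sink by rise",(r-ptr(c0))*130/45)
manip.move_linear([*p,.16],rate=.06); manip.move_linear([*p,.25],rate=.15); manip.dwell(.8)
look(cams,"","final","fin"); t=cams.capture("top"); t0=dict(np.load("top0.npz")); c=cams.capture("scene")
d=cv2.absdiff(c["image"],c0["image"])[150:270,160:210].max(), cv2.absdiff(c["image"],c0["image"])[190:230,330:360].max(),cv2.absdiff(c["image"],c0["image"])[135:180,195:265].max()
print("diff loupe,can,box",d,manip.state()["clock"])
E
```

```text
[0.6649 0.014  0.0587] 6.174072436030655 sink by rise 0.010867579883731123
[0.665  0.0141 0.0569] 6.431212770913707 sink by rise 0.011761005425534638
fin red [304, 162, 5, 5, 18] [306.1, 163.9] [[0.4731 0.1107 0.0698]]
fin red [248, 254, 4, 3, 10] [249.2, 255.0] [[0.6948 0.028  0.072 ]]
diff loupe,can,box (np.uint8(15), np.uint8(4), np.uint8(209)) 25.8833
```

View pics/final.png

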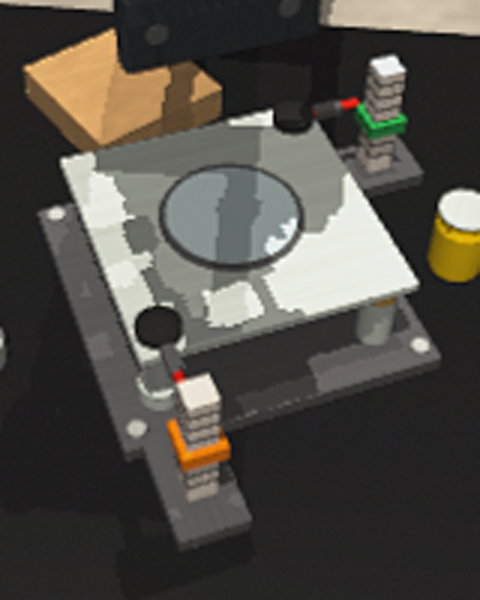

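The final view shows both pointers back up (z 0.070 and 0.072, as at the start) and the loose items unmoved. The image difference over the box is only the gripper's body and shadow. However, force and pointer rise suggest less orange sink than the TCP height does. I'll settle that by fitting the plate's tilt in the saved depth maps.

```bash
cat >> h.py <<'E'
def platetilt(c):
    # plate-top points in mount frame -> slopes along AX0, AX1 (robust plane fit)
    ctr=np.array([.5776,.0452,0]); g=np.stack(np.meshgrid(np.arange(195,345),np.arange(155,260)),-1).reshape(-1,2)
    P=bydepth(c,g)-ctr; u,v,z=P@AX[0],P@AX[1],P[:,2]
    k=(abs(u)<.07)&(abs(v)<.07)&(np.hypot(u,v)>.047)&(z>.045)&(z<.085)&(np.hypot(u-.065,v+.065)>.022)&(np.hypot(u+.065,v-.065)>.022)&(np.hypot(u+.065,v+.065)>.022)
    for _ in range(8):
        A=np.c_[u,v,np.ones_like(u)]; s=np.linalg.lstsq(A[k],z[k],rcond=None)[0]; k=k&(abs(z-A@s)<.004)
    return s.round(4),k.sum()
E
python3 - <<'E'
from h import *
for n in("scene0","green_press","green2","released","orange_press","final"): print(n,platetilt(dict(np.load(n+".npz"))))
E
```

```text
scene0 (array([-0.0001, -0.0014,  0.0655]), np.int64(2696))
green_press (array([ 0.0997, -0.0004,  0.0591]), np.int64(2447))
green2 (array([ 0.1258, -0.001 ,  0.0575]), np.int64(2381))
released (array([-0.0007, -0.0007,  0.0655]), np.int64(2678))
orange_press (array([0.0005, 0.089 , 0.0595]), np.int64(1290))
final (array([-0.0001, -0.0005,  0.0655]), np.int64(2699))
```

The plate fit settles it. At TCP 0.0614 the orange sink was 11.7 mm, so the two holds were at about 14.4 and 16.2 mm, against 14–15.5 mm for the band. The green hold was at about 17 mm against 18 mm. Both corners are back flat, so I'm handing in.

```bash
python3 -c "
from cell import order
print(order.close_job())"
```

```text
the job is handed in; nothing more can be done
None
```

I pressed the green-mark corner, let it spring back, then did the same with the orange-mark corner, using shut fingertips, and handed the job in at about 26 s of the 48 s. No verdict is reported.

| Corner | Sink held (plate-tilt fit) | Sink to band centre | Hold |
|---|---|---|---|
| Green | about 17 mm | about 18 mm | more than 1.3 s |
| Orange | about 14.4 mm, then about 16.2 mm | about 14–15.5 mm | 1.3 s or more each |

- **Green:** the picture showed the pointer level with the band.
- **Orange:** the gripper hid the pointer in both cameras during the press, so the level was not seen directly. Wrist force and the rise of the other pointer suggested only about 11–12 mm of sink. The fingertip height and a plate-tilt fit on an image from slightly higher up agreed with each other. I trusted those; the sinks in the table are carried down from that fit.
- **Final state:** the plate is level again (slopes below 0.001), and both pointers are back at their starting height. The arm is parked clear at z = 0.25.
- **Loose items:** the film can and loupe areas look the same as at the start. The image comparison for the film box failed because the gripper and its shadow were in front of it; by eye the box had not moved.

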